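Set the sprung length stop of a sawing jig and slide the batten up to it

TASK

On the sawing jig, push the red post of the sprung stop with your fingertips all the way to the stop pin and let it go, so that it springs back and latches at its middle position. Then push the loose dark batten along its trough, from behind, until its front end rests against the latched stop, and move clear. Only push: do not pick up or tip the batten, and leave the other things on the bench where they are.

Things in the scene. Friction and masses are not known exactly. Their poses are not given: they have to be found in the camera images.
- jig: sawing jig screwed to the bench: board 125 (x) x 450 (y) x 18 mm. Origin on the bench, mid-width, 5 mm to +y of mid-length. Its y axis runs along the trough, the way the stop is pushed. Trough: two lips 12 wide, 10 high (tops 28 mm above the bench), 35 mm apart about x = 0, from y = -220 to -20 mm. The slide lies on x = 0. A brass pawl and bracket, top 64 mm, stand at x 29 to 56, y 36 to 86 mm.
- stop (a joint): sprung slide, m along jig +y. 0 = home (as found), 0.036 = latched at mid position (stop face at the green stripe), 0.066 = on the stop pin. The spring pulls it back with about 5 N at home, 9 N at the pin; damping adds 30 N per m/s. Once past 0.036 the pawl has dropped behind its tooth and it returns no further than 0.036.
- post (a point): centre of the face to push on the slide's red post, 90 mm above the bench. The face looks to jig -y and is 32 mm wide. The post is 14 mm thick, its top 105 mm above the bench; from 57 mm up nothing stands near it. Axes as the jig's; moves with the slide.
- stop_face (a point): centre of the blue stop block's face towards the batten (36 mm wide, block 14 mm thick, top 57 mm above the bench), 38 mm above the bench, 78 mm to jig -y of the post's face. Axes as the jig's; moves with the slide.
- stop_pin (a point): top of the steel stop pin, 12 mm diameter, 58 mm above the bench, that ends the slide's travel.
- batten: loose dark hardwood batten, 30 (x) x 120 (y) x 32 mm (z), about 85 g, lying in the trough on the board (underside 18 mm, top 50 mm above the bench, 22 mm above the lips). Origin: centre of the underside. It lies along the jig's y with its front end towards the stop.
- batten_front (a point): middle of the batten's front end face (towards the stop), 38 mm above the bench.
- batten_back (a point): middle of the batten's back end face (away from the stop; the face to push), 38 mm above the bench.
- offcut: loose offcut of medium-brown wood 45 x 90 x 25 mm lying on the robot's side of the jig; leave it
- screw_jar: glass jar with yellow cap, 54 mm diameter, 75 mm high, standing beyond the jig; leave it
- tape: roll of blue tape, 70 mm diameter, 22 mm high, flat on the bench to the robot's right; leave it
- driver: screwdriver with orange handle, 200 mm long, lying beyond the jig; leave it
- hammer: hammer 280 mm long, lying to the robot's left; leave it
- cup: blue mug, 72 mm diameter, 85 mm high, to the robot's right; leave it
There are look-alikes about, which are no part of the job. Leave any purple or yellow look-alike of the batten alone.

How it is judged:
By the outcome, as a careful person would: the job done as asked, in the order asked, and still so for the second after the job is handed in, with the robot touching nothing.
It also fails if it takes over 45 s, if anything falls off the work surface, if the arm or the gripper's body presses on something with over 40 N, if the wrist force passes 120 N, or if a joint passes its speed limit or range.

ROBOT

A 7-joint arm with a two-finger parallel gripper is mounted at the origin on the work surface. World frame = base frame: x ahead of the robot, y to its left, z up, the work surface at z = 0. Lengths are in m, angles in rad, forces in N, time in s.
With the tool pointing down it reaches from about 0.4 to 0.85 m from the base axis. Payload 4.4 kg.
Tool frame: the origin (TCP) lies midway between the tips of the shut fingers; the grasp point (between the pads) lies 19 mm behind it (arm.grasp_offset is the distance from the TCP to the grasp point, in m); z points along the fingers, y is the line along which they close (so a half turn about z gives the same grasp; the last joint's range is limited). The gripper opens to 94 mm and grips with 3 to 60 N. Pads are 16 mm wide; open, the fingers measure 119 mm over their backs; the gripper's body (75 mm by 177 mm) begins 78 mm behind the grasp point.
Start: joints at [1.206, 0.628, 0.038, 1.517, -0.027, 0.996, -0.02], TCP at [0.191, -0.621, 0.205] pointing down, gripper open.
Joint ranges: [-3.06, 3.06], [-0.37, 2.12], [-1.25, 1.32], [0.18, 2.47], [-1.1, 4.24], [0.23, 1.98], [-2.94, 2.94]. Speed limits (rad/s): [2.57, 2.57, 3.14, 3.14, 3.14, 3.14, 3.14].

INTERFACE

Orientations are given as a unit quaternion [x, y, z, w].
In Python, from plant import arm gives the robot as it stands. Calls block until the motion is done:
- arm.move_to(position, orientation): joint-space move of the TCP to a pose.
- arm.line_to(position, orientation=None, feed=0.15, threshold=None): straight line of the TCP; orientation=None keeps the orientation; feed is the mean speed in m/s. With threshold (N) it stops when the force on the tool has changed by that much, and returns True; else False.
- arm.movej(angles): joint-space move.
- arm.grip(opening, f_grip=None): finger opening in m; f_grip is the grip in N (None keeps the last); returns when the fingers have stopped.
- arm.hold(seconds).
- arm.inverse_kinematics(position, orientation): joint angles nearest the present ones, or None.
- arm.sense(): the state.
- arm.read_camera(name): name is "scene" or "side" or "wrist"; returns a dict with "color" (384x512x3 uint8, red, green, blue), "fx", "fy", "cx", "cy" (pixels), "cam_to_world" (4x4, takes a point from camera to world coordinates); the wrist camera has in their place "mount" (4x4, takes a point from camera to tool coordinates, whose origin is the TCP and whose axes are the flange's). Camera axes: x right, y down, z forward; pixel columns grow to the right and rows downward; lengths in m; the calibration is good to about 2 mm. A picture is of the moment at which its call begins: read the wrist's pose just before it. There is no depth.
A pose or a line that the arm cannot do raises arm.Unreachable and nothing moves.
- arm.job_done(): hands the job in; it is judged then, once.
Trained networks look in a picture, given as the dict that the camera call returned (one of the last four; its "shot" number tells which), for a name from the list of things; names that differ only in an ending like _2 or _b are one class to them, and where a whole thing is asked for, a point or a joint stands for the part that bears it (a point fixed in the world has none). Each returns a list of dicts, best first, with "confidence" (0 to 1); they miss things now and then, are a little off and sometimes report something else, mostly with a low value. They report only what shows in the picture. A call takes as long as a camera call. They do not tell look-alikes from the thing itself.
- arm.look_for(query, picture): "bbox" ([centre column, centre row, width, height] in pixels, round what is visible of it).
- arm.mark_of(query, picture): "xy" ([column, row] in pixels: a listed point, or the origin of a listed thing).
The state is a dict: "clock": time; "qpos": joint angles; "joint_velocities": joint speeds; "joint_torque": joint torques, N m; "tool_pos": TCP position; "orientation": TCP orientation; "wrist_force": force on the tool from outside, world axes, zero at the start; "torque": the same for the moment, N m; "opening": finger opening in m; "gripper_force": force on a finger pad.
Only numpy, scipy, OpenCV 4.12 (cv2) and the standard library are available. Lean on these libraries where they do the work, as an engineer would, in place of code of your own. Each camera call takes 0.05 s, during which the arm holds its last target. There are 200 camera calls.

## Working session

There is one attempt and no reset: what is moved stays moved. The work goes in short steps, each a Python script; the robot and the scene stay as the last script left them, time stands still between calls to the robot, and variables do not carry over. Pictures are saved under pics/ and viewed, at most 10 in all, crops included, and the job is handed in when it is done.

```bash
mkdir -p pics; cat > h.py <<'E'
import numpy as np, cv2
from plant import arm
from scipy.spatial.transform import Rotation as R
def ray(p,uv):
    T=np.array(p["cam_to_world"]); d=T[:3,:3]@np.array([(uv[0]-p["cx"])/p["fx"],(uv[1]-p["cy"])/p["fy"],1]); return T[:3,3],d
def at_z(p,uv,z):
    o,d=ray(p,uv); return o+d*(z-o[2])/d[2]
def proj(p,X):
    T=np.array(p["cam_to_world"]); c=T[:3,:3].T@(np.array(X)-T[:3,3]); return np.array([c[0]/c[2]*p["fx"]+p["cx"],c[1]/c[2]*p["fy"]+p["cy"]])
def save(p,n): cv2.imwrite("pics/"+n+".png",p["color"][:,:,::-1])
E
python3 - <<'E'
from h import *
for n in("scene","side"):
    p=arm.read_camera(n); save(p,n); print(n,np.round(p["cam_to_world"],3).tolist())
    for q,z in(("jig",0),("post",.09),("stop_face",.038),("stop_pin",.058),("batten",.018),("batten_front",.038),("batten_back",.038)):
        for m in arm.mark_of(q,p)[:3]: print(q,np.round(m["xy"],1),round(m["confidence"],2),np.round(at_z(p,m["xy"],z),3))
print(arm.sense()["clock"],arm.sense()["orientation"])
a=cv2.imread("pics/scene.png");b=cv2.imread("pics/side.png")
cv2.imwrite("pics/both.png",cv2.resize(np.vstack([a,b]),(400,600))) if 0 else None
E
```

```text
scene [[0.452, 0.732, -0.51, 1.274], [0.892, -0.367, 0.264, -0.332], [0.006, -0.574, -0.819, 1.172], [0.0, 0.0, 0.0, 1.0]]
jig [269.9 186.1] 0.65 [0.555 0.091 0.   ]
post [297.6 155.7] 0.62 [0.541 0.202 0.09 ]
stop_face [275.8 177.8] 0.72 [0.557 0.112 0.038]
stop_face [270.1 181.9] 0.62 [0.563 0.086 0.038]
stop_face [258.2 214.5] 0.56 [ 0.661 -0.008  0.038]
stop_pin [320.1 157.3] 0.87 [0.561 0.284 0.058]
batten [235.9 188.7] 0.81 [ 0.524 -0.024  0.018]
batten [201.5 161.9] 0.77 [ 0.363 -0.084  0.018]
batten [266.1 262.9] 0.73 [ 0.813 -0.059  0.018]
batten_front [187.7 218. ] 0.87 [ 0.571 -0.215  0.038]
batten_front [265.3 243.9] 0.87 [ 0.764 -0.037  0.038]
batten_front [204.1 172.7] 0.86 [ 0.427 -0.098  0.038]
batten_back [269.5 276.7] 0.84 [ 0.864 -0.075  0.038]
batten_back [217.  189.7] 0.76 [ 0.512 -0.087  0.038]
batten_back [254.4 157.9] 0.64 [0.446 0.086 0.038]
side [[-0.738, -0.496, 0.458, 0.081], [-0.675, 0.523, -0.521, 0.539], [0.019, -0.694, -0.72, 0.853], [0.0, 0.0, 0.0, 1.0]]
jig [242.8 236.1] 0.68 [0.54 0.09 0.  ]
jig [191.1 200.1] 0.58 [0.769 0.101 0.   ]
post [211.5 236.6] 0.56 [0.552 0.196 0.09 ]
stop_face [234.2 230.2] 0.85 [0.553 0.111 0.038]
batten [324.4 235.8] 0.91 [ 0.353 -0.069  0.018]
batten [315.6 186.2] 0.75 [ 0.497 -0.223  0.018]
batten [217.9 170.5] 0.75 [ 0.797 -0.047  0.018]
batten_front [257.4 221.6] 0.9 [0.525 0.04  0.038]
batten_front [314.8 219.5] 0.85 [ 0.403 -0.086  0.038]
batten_front [303.9 183.5] 0.74 [ 0.523 -0.188  0.038]
batten_back [210.9 158.1] 0.88 [ 0.847 -0.061  0.038]
batten_back [335.7 186.5] 0.76 [ 0.437 -0.25   0.038]
batten_back [286.7 199.7] 0.67 [ 0.518 -0.091  0.038]
0.8 [9.88860834e-01 1.48843035e-01 3.38963456e-05 1.52304000e-05]
```

View pics/scene.png

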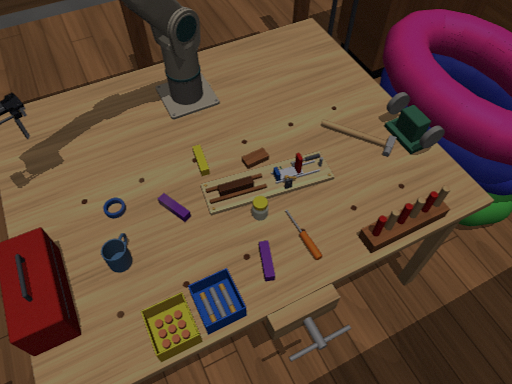

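View pics/side.png

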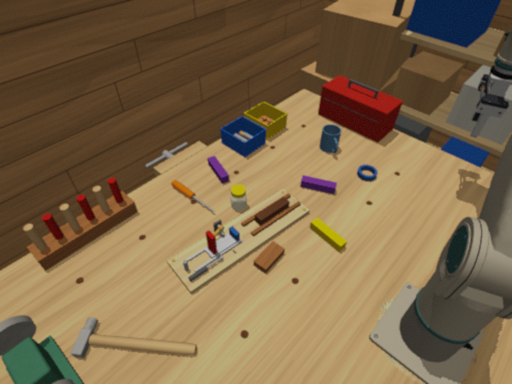

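The scene shows the jig at about (268,185). What could be taken for the batten: dark brown piece in the trough (236,187), purple (174,207), purple (266,260), yellow (201,160) and the offcut (256,158). By the description it is the dark one in the trough. Next I'll check it from the wrist camera.

```bash
cat >> h.py <<'E'
def quat(yaw,s=1):
    # tool down, tool y along s*jig x ; yaw = angle of jig x from world x
    y=s*np.array([np.cos(yaw),np.sin(yaw),0]); z=np.array([0,0,-1.]); x=np.cross(y,z)
    return R.from_matrix(np.c_[x,y,z]).as_quat()
def wrist():
    s=arm.sense(); p=dict(arm.read_camera("wrist")); T=np.eye(4); T[:3,:3]=R.from_quat(s["orientation"]).as_matrix(); T[:3,3]=s["tool_pos"]
    p["cam_to_world"]=T@np.array(p["mount"]); return p
def pt(j,x,y,z):  # jig coords -> world; j=(ox,oy,yaw)
    c,s=np.cos(j[2]),np.sin(j[2]); return np.array([j[0]+c*x-s*y,j[1]+s*x+c*y,z])
E
python3 - <<'E'
from h import *
yaw=-0.12
best=None
for s in(1,-1):
    q=arm.inverse_kinematics([.53,.03,.38],quat(yaw,s)); print(s,q if q is None else np.round(q,2))
    if q is not None and (best is None or abs(q[6])<abs(best[1][6])): best=(s,q)
arm.move_to([.53,.03,.38],quat(yaw,best[0]))
p=wrist(); save(p,"w1"); print(np.round(p["mount"],3).tolist())
for q,z in(("jig",0),("post",.09),("stop_face",.038),("stop_pin",.058),("batten",.018),("batten_front",.038),("batten_back",.038)):
    for m in arm.mark_of(q,p)[:2]: print(q,np.round(m["xy"],1),round(m["confidence"],2),np.round(at_z(p,m["xy"],z),4))
print(arm.sense()["clock"],arm.sense()["wrist_force"])
E
```

```text
1 [ 0.21  0.33 -0.45  1.57  0.15  1.28 -0.38]
-1 [ 0.57  0.45 -1.06  1.56  0.4   1.37  2.5 ]
[[0.0, -0.974, -0.226, 0.065], [1.0, 0.0, 0.0, 0.001], [0.0, -0.226, 0.974, -0.18], [0.0, 0.0, 0.0, 1.0]]
jig [258.4 128.7] 0.91 [0.5368 0.0919 0.    ]
post [259.2  63.1] 0.68 [0.551  0.1946 0.09  ]
stop_face [259.8 115.8] 0.95 [0.5424 0.115  0.038 ]
stop_face [260.2 127.4] 0.57 [0.5406 0.0939 0.038 ]
stop_pin [260.9   5.8] 0.78 [0.5653 0.2882 0.058 ]
batten [260.9 188.3] 0.84 [ 0.5274 -0.0279  0.018 ]
batten [394.6 185. ] 0.82 [ 0.8016 -0.0544  0.018 ]
batten_front [262.4 156.9] 0.89 [0.5381 0.0381 0.038 ]
batten_front [205.8 223.3] 0.62 [ 0.4067 -0.0828  0.038 ]
batten_back [260.4 221.7] 0.97 [ 0.5184 -0.0929  0.038 ]
batten_back [428.  190.3] 0.93 [ 0.8579 -0.0678  0.038 ]
3.8667 [ 0.16005684 -0.41633443  1.26646287]
```

View pics/w1.png

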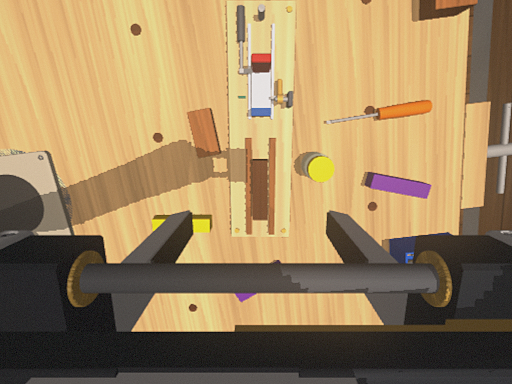

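The wrist view shows the dark batten in the trough at (260,189), front at row 157 and back at row 221. The stop face is at (260,116), the red post at (260,63) and the pin at (261,12). The marks fit a single line at yaw −0.12. Next, the post push.

```bash
cat >> h.py <<'E'
J=(.5535,.195,-.12)  # origin at post face (home), jig axes
E
python3 - <<'E'
from h import *
q=quat(J[2])
arm.grip(0.0)
arm.move_to(pt(J,0,-.042,.14),q)
arm.line_to(pt(J,0,-.042,.083),feed=.12)
hit=arm.line_to(pt(J,0,.075,.083),feed=.05,threshold=18)
s=arm.sense()
rel=np.array(s["tool_pos"])-pt(J,0,0,.083); c,n=np.cos(J[2]),np.sin(J[2])
print(hit,"jig y of tip",-n*rel[0]+c*rel[1],"x",c*rel[0]+n*rel[1],s["wrist_force"],s["clock"])
p=arm.read_camera("side"); save(p,"push")
a=cv2.resize(p["color"][190:300,150:320,::-1],None,fx=4,fy=4,interpolation=cv2.INTER_CUBIC)
cv2.imwrite("pics/push_c.png",a)
E
```

```text
True jig y of tip 0.050308417772294244 x 0.0002124400586237087 [-1.30132266 -7.80402988  4.18783481] 8.775
```

View pics/push_c.png

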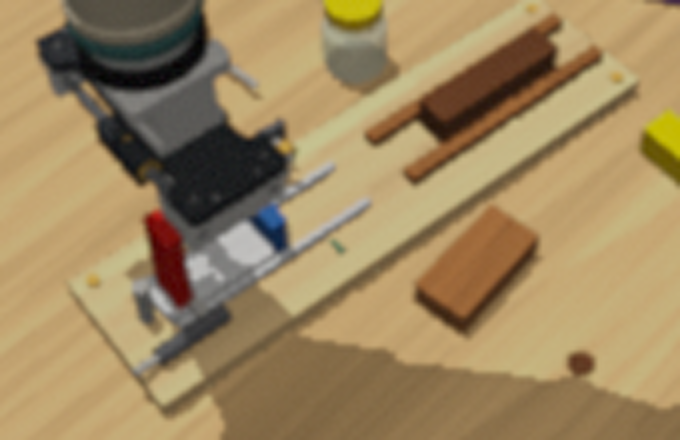

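The slide is nearly at the pin, with the post at crop (168,260) and the pin at (145,300). I'll press on a little to make sure it reaches the pin.

```bash
python3 - <<'E'
from h import *
def ty():
    s=arm.sense(); rel=np.array(s["tool_pos"])-pt(J,0,0,.083); c,n=np.cos(J[2]),np.sin(J[2])
    return np.round([-n*rel[0]+c*rel[1],*s["wrist_force"],s["clock"]],4)
print(ty())
hit=arm.line_to(pt(J,0,.070,.083),feed=.03,threshold=22); print(hit,ty())
arm.hold(.2); print(ty())
E
```

```text
[ 0.0493  0.063  -8.1872  6.375   8.825 ]
False [  0.0533  -5.8322 -25.8402  13.3721   9.5667]
[  0.0533  -4.837  -25.6469  13.6247   9.7667]
```

```bash
python3 - <<'E'
from h import *
def ty():
    s=arm.sense(); rel=np.array(s["tool_pos"])-pt(J,0,0,.083); c,n=np.cos(J[2]),np.sin(J[2])
    return np.round([-n*rel[0]+c*rel[1],*s["wrist_force"],s["clock"]],4)
arm.line_to(pt(J,0,.080,.083),feed=.05,threshold=20); print(ty())
p=arm.read_camera("side")
for q,z in(("post",.09),("stop_face",.038),("stop_pin",.058)):
    for m in arm.mark_of(q,p)[:1]: print(q,np.round(m["xy"],1),round(m["confidence"],2),np.round(at_z(p,m["xy"],z),4))
# let go
arm.line_to(pt(J,0,-.03,.083),feed=.3); arm.line_to(pt(J,0,-.042,.15),feed=.3)
# view from above, further back
arm.move_to(pt(J,0,-.26,.30),quat(J[2]))
p=wrist(); save(p,"w2")
for q,z in(("post",.09),("stop_face",.038),("batten_front",.038),("batten_back",.038)):
    for m in arm.mark_of(q,p)[:2]: print(q,np.round(m["xy"],1),round(m["confidence"],2),np.round(at_z(p,m["xy"],z),4))
print(ty())
E
```

```text
[ 0.0495 -2.766  -8.3043  6.2827 10.    ]
post [191.8 250.8] 0.7 [0.5552 0.2627 0.09  ]
stop_face [214.7 242.4] 0.83 [0.5621 0.1806 0.038 ]
stop_pin [183.1 258.1] 0.88 [0.5739 0.2822 0.058 ]
stop_face [260.2  26.6] 0.8 [0.5487 0.1482 0.038 ]
batten_front [394.5 136.2] 0.89 [ 0.7448 -0.0349  0.038 ]
batten_front [197.8 190.4] 0.82 [ 0.4153 -0.0863  0.038 ]
batten_back [255.8 184.2] 0.97 [ 0.5137 -0.0871  0.038 ]
batten_back [456.9 151.3] 0.93 [ 0.8454 -0.0711  0.038 ]
[-0.2587 -0.745   0.7319 -0.4769 12.2833]
```

View pics/w2.png

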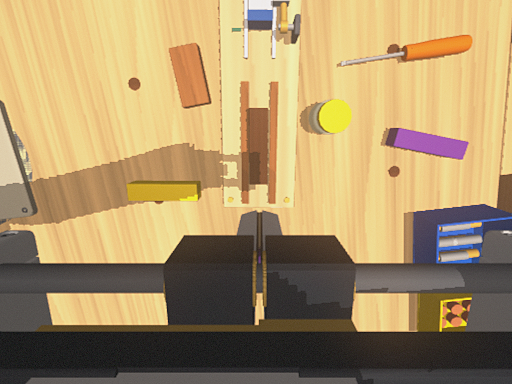

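The stop reached the pin (side view gave 67–70 mm of travel) and has sprung back. Its face, at (260,28), is level with the green stripe at (237,29), so it is latched. The batten runs from (258,108) to (257,184). Next, the batten push.

```bash
python3 - <<'E'
from h import *
def ty():
    s=arm.sense(); rel=np.array(s["tool_pos"])-pt(J,0,0,.083); c,n=np.cos(J[2]),np.sin(J[2])
    return np.round([-n*rel[0]+c*rel[1],*s["wrist_force"],s["tool_pos"][2],s["clock"]],4)
q=quat(J[2])
arm.line_to(pt(J,0,-.325,.10),q,feed=.2)
arm.line_to(pt(J,0,-.325,.035),feed=.1); print(ty())
print(arm.line_to(pt(J,0,-.22,.035),feed=.06,threshold=8),ty())
arm.hold(.2)
print(arm.line_to(pt(J,0,-.155,.035),feed=.025,threshold=3.5),ty())
p=wrist(); save(p,"w3")
E
```

```text
[-0.3249 -0.2361 -0.2433  0.0915  0.0354 14.2833]
False [-0.2203  0.2902  0.382  -0.2323  0.035  16.1833]
True [-0.1752  0.2871 -0.368  -0.1187  0.0347 18.0583]
```

View pics/w3.png

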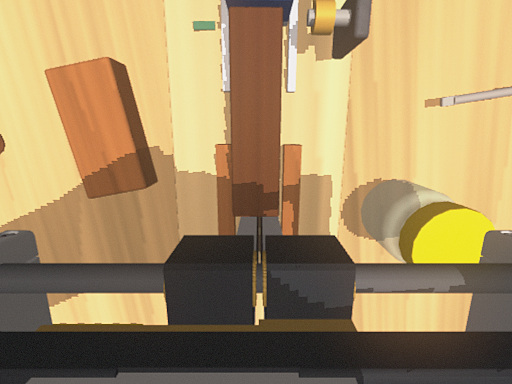

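The batten's front, at (256,7), meets the blue stop, and the tip stopped where predicted. I'll give it a light confirming nudge, back off and check.

```bash
python3 - <<'E'
from h import *
def ty():
    s=arm.sense(); rel=np.array(s["tool_pos"])-pt(J,0,0,.083); c,n=np.cos(J[2]),np.sin(J[2])
    return np.round([-n*rel[0]+c*rel[1],*s["wrist_force"],s["clock"]],4)
print(arm.line_to(pt(J,0,-.167,.035),feed=.015,threshold=4),ty())
arm.line_to(pt(J,0,-.19,.035),feed=.04); arm.line_to(pt(J,0,-.24,.035),feed=.15)
arm.line_to(pt(J,0,-.24,.2),feed=.2); print(ty())
p=wrist(); save(p,"w4"); cv2.imwrite("pics/w4c.png",cv2.resize(p["color"][0:230,130:390,::-1],None,fx=2.5,fy=2.5,interpolation=cv2.INTER_CUBIC))
p=arm.read_camera("side"); cv2.imwrite("pics/s4c.png",cv2.resize(p["color"][170:300,150:330,::-1],None,fx=4,fy=4,interpolation=cv2.INTER_CUBIC))
E
```

```text
True [-1.75300e-01 -1.28000e-02  5.98900e-01  6.20000e-01  1.84083e+01]
[-0.2397 -0.6932 -0.9939  0.4312 20.375 ]
```

View pics/w4c.png

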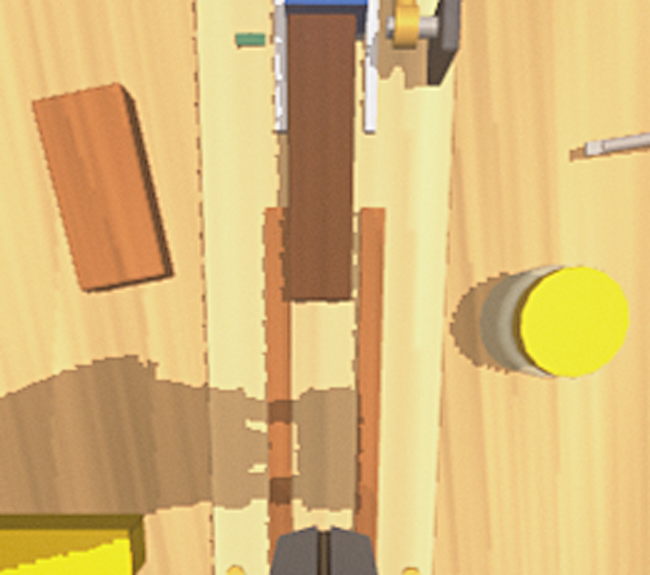

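View pics/s4c.png

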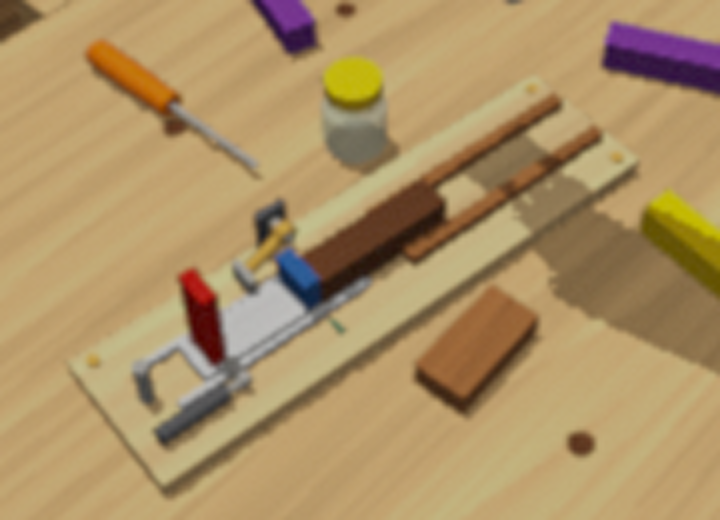

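Both views show the batten against the blue stop (wrist crop (320,12), side crop (318,280)), the stop at the green stripe and the fingers clear. The second nudge stopped at the same place as the first, so the contact is firm.

```bash
python3 -c "
from h import *
print(arm.job_done())"
```

```text
the job is handed in; nothing more can be done
None
```

The job is handed in: I pushed the stop to its pin and it sprang back and latched at the green stripe, and the batten now rests against it with the arm clear, about 20 s into the 45 s limit.

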